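# Hold the pepper mill ready over the garlic dish

## Robot

A 6-joint arm with a two-finger parallel gripper is mounted at the origin on a cart in front of the work surface, level with it; the furniture and walls round the work are solid. World frame = base frame: x ahead of the robot, y to its left, z up, the work surface at z = 0. Lengths are in mm, angles in degrees, forces in N, time in s.
With the tool pointing down it reaches from about 350 to 850 mm from the base axis. Payload 8.1 kg.
Tool frame: the origin (TCP) lies between the finger pads; the fingertips stand 25 mm ahead of it and the grasp point (between the pads) lies 6 mm ahead of it (r.tcp_to_tips is the distance from the TCP to the fingertips, in mm); z points along the fingers, y is the line along which they close (so a half turn about z gives the same grasp; the last joint's range is limited). The gripper opens to 85 mm and grips with 20 to 120 N. Pads are 22 mm wide; open, the fingers measure 114 mm over their backs; the gripper's body (76 mm by 85 mm) begins 54 mm behind the grasp point. The pads swing forward as they close: fully open they stand 13 mm farther back than shut.
Start: joints at [-77.601, 7.471, 85.268, -0, 87.261, -4.893], TCP at [178.364, -572.88, 256.292] pointing down, gripper open.
Joint ranges: [-169.43, 169.43], [-51.17, 129.36], [1.28, 143.12], [-76.62, 256.62], [0, 156.53], [-152.29, 152.29]. Speed limits (degrees/s): [136.94, 136.94, 159.86, 180, 180, 180].

## Interface

Orientations are given as [roll, pitch, yaw] about the fixed x, y, z axes, in that order (R = Rz(yaw) Ry(pitch) Rx(roll)).
In Python, from bench import r gives the robot as it stands.
- The arm moves only by the tool apply_moves, never from a script. Its arguments are lists of equal length, an entry for each row: "angular": the turn, a rotation vector about the world's x, y, z in units of 8 degrees (1.0 is 8 degrees), a list of three; "travel": the shift along the world's x, y, z in units of 40 mm (1.0 is 40 mm), a list of three; "jaw": the opening, from 0 (shut) to 1 (fully open). A call has 1 to 20 rows; each row shifts and turns the commanded pose from where the row before left it; what a row does not reach is not made up. A row lasts 1/8 s, in which the tool goes at most 62.5 mm and 10.7 degrees, less where a joint would pass 70% of its speed; a pose out of reach is approached as far as the arm can. A call is refused whole if a number of a shift passes 1 or a number of a turn 1, either way. A call with a gripper value outside its range is refused whole. The fingers move at their own pace and stop on an object; "force" is the grip in N (left out, the last holds). Time passes only in rows, so rows that do not move let the fingers close. It gives the time, the measured TCP pose, the force, the opening and the grip force at its end, in the units of the state.
- r.sense(): the state, without advancing time (a new reading comes with each control period).
- r.snapshot(name): name is "scene" or "side" or "wrist"; returns a dict with "color" (420x560x3 uint8, red, green, blue), "fx", "fy", "cx", "cy" (pixels), "R" (3x3) and "t" (3): a world point X has camera coordinates R X + t; the wrist camera has in their place "mount" (4x4, takes a point from camera to tool coordinates, whose origin is the TCP and whose axes are the flange's). Camera axes: x right, y down, z forward; pixel columns grow to the right and rows downward; lengths in mm; the calibration is good to about 2 mm. The wrist camera is an equidistant fisheye: a pixel r from the principal point sees the ray r / f radians off the axis. A picture is of the moment at which its call begins: read the wrist's pose just before it. There is no depth.
- r.hand_in(): hands the job in; it is judged then, once.
The state is a dict: "time": time; "joint_pos": joint angles; "qd": joint speeds; "joint_efforts": joint torques, N m; "tool_pos": TCP position; "tcp_rot": TCP orientation; "ft_force": force on the tool from outside, world axes, zero at the start; "wrist_torque": the same for the moment, N m; "finger_gap": finger opening in mm; "grip_force": force on a finger pad.
Only numpy, scipy, OpenCV 4.12 (cv2) and the standard library are available. Lean on these libraries where they do the work, as an engineer would, in place of code of your own. Each camera call takes 0.05 s, during which the arm holds its last target. There are 200 camera calls.

## Task

One of the two small round dishes holds a garlic bulb that is to be peppered for roasting, the other is empty. Pick up the wooden pepper mill, carry it across above the jars in the spice rack, and stop with it upright and centred over the dish that holds the bulb, its foot about two centimetres above the top of the bulb, ready for grinding. The program finishes while the gripper still holds the mill there, motionless; on the way neither the mill may touch the bulb or a dish, nor may anything else on the worktop be shifted or upset.

Things in the scene. Friction and masses are not known exactly. Their poses are not given: they have to be found in the camera images.
- mill_mid (a point): Centre (67.5 mm above the underside) of the dark wooden pepper mill, upright on the worktop right of the rack; z is its axis. Round, 135 mm tall: body 58 mm in diameter up to 97 mm, head (does not turn) 50 mm in diameter from 98 to 124 mm, 12 mm wide knob on top. 0.13 to 0.25 kg. Grip it across body or head from any side; 85 to 110 mm above the underside leaves a palm clear of the knob.
- mill_foot (a point): Centre of the underside of the same pepper mill, 67.5 mm below mill_mid.
- garlic_mid (a point): Centre (half-way up) of the pinkish-white garlic bulb, about 56 mm wide and 55 mm tall, its pointed tip up. It sits loosely on the inner floor of one of the two dishes, up to 9 mm from the dish's middle; its tip is 60 mm above the worktop.
- dish_white: White round ceramic dish, loose, left of the rack; 104 mm in diameter at the rim, 40 mm high, wall 4 mm, inner floor 5 mm above the worktop. Origin: centre of its underside, on the worktop. z up.
- dish_blue: Blue round ceramic dish, otherwise like dish_white. Origin: centre of its underside, on the worktop. z up.
- spice_rack: Low open wooden spice rack, fixed, between the mill and the dishes: 260 mm long (its x), 74 mm wide (its y), 58 mm high at the end boards, with steel side rods; floor 10 mm thick. Origin: centre of its underside. Four loose jars stand in it in a row along its x; the tallest reach 115 mm above the worktop.
- spice_a_mid (a point): Centre of a spice jar (clear glass, dark brown cap, 41 mm in diameter, 105 mm tall), the nearest to the robot in the rack. Loose.
- spice_b_mid (a point): Centre of the second, like jar in the rack. Loose.
- spice_c_mid (a point): Centre of the third, like jar in the rack. Loose.
- mustard_mid (a point): Centre of the mustard jar (yellow contents, red lid, 56 mm in diameter, 85 mm tall) at the far end of the rack. Loose.
- salt_mid (a point): Centre of the salt shaker (clear body, grey top, 44 mm in diameter, 90 mm tall), loose, on the worktop beyond the mill.
- glass_mid (a point): Centre of the short drinking glass, upside down, 84 mm in diameter, 89 mm tall, loose, beyond the rack.
- cup_mid (a point): Centre of the striped espresso cup, 65 mm in diameter and 88 mm with its handle, 50 mm tall, loose, at the far left of the dishes.
There are look-alikes about, which are no part of the job. Leave any green look-alike of the part that bears garlic_mid alone.

How it is judged:
By the outcome, as a careful person would: the job done as asked, in the order asked, and still so for the second after the job is handed in, while the arm keeps its last pose, push and grip.
It also fails if it takes over 38 s, if anything falls off the work surface, if the arm or the gripper's body presses on something with over 40 N, if the wrist force passes 120 N, or if a joint passes its speed limit or range.

## Working session

There is one attempt and no reset: what is moved stays moved. The work goes in short steps, Python scripts to look and compute and a tool call to move; the robot and the scene stay as the last step left them, time stands still between calls to the robot, and variables do not carry over. Pictures are saved under pics/ and viewed, at most 10 in all, crops included, and the job is handed in when it is done.

Besides the shell and the picture viewer there is one more tool, called as name(argument=value, ...), one argument or row to a line, values as JSON. apply_moves: Moves the arm, as the interface text tells. Its arguments: {"type":"object","properties":{"angular":{"type":"array"},"travel":{"type":"array"},"jaw":{"type":"array"},"force":{"type":"number"}},"required":["angular","travel","jaw"]}

```bash
mkdir -p pics; ls; python3 - <<'E'
from bench import r
import cv2, numpy as np, pickle
d={}
for n in("scene","side","wrist"):
    s=r.sense(); p=r.snapshot(n); d[n]=(s,p); cv2.imwrite(f"pics/{n}0.png",p["color"][:,:,::-1])
    print(n,{k:np.round(v,3).tolist() for k,v in p.items() if k!="color"})
pickle.dump(d,open("s0.pkl","wb")); s=r.sense(); print({k:s[k] for k in("time","tool_pos","tcp_rot","finger_gap")})
E
```

```text
pics
scene {'fx': 490.541, 'fy': 490.541, 'cx': 277.911, 'cy': 215.587, 'R': [[-0.498, -0.867, -0.009], [-0.486, 0.287, -0.826], [0.718, -0.407, -0.564]], 't': [316.201, 334.262, 1138.91]}
side {'fx': 463.674, 'fy': 463.674, 'cx': 278.879, 'cy': 213.584, 'R': [[-0.706, -0.708, -0.007], [-0.567, 0.571, -0.594], [0.425, -0.416, -0.804]], 't': [460.253, 379.546, 948.129]}
wrist {'fx': 325.192, 'fy': 325.192, 'cx': 281.684, 'cy': 209.29, 'mount': [[0.001, -0.96, -0.279, 71.178], [1.0, 0.001, 0.0, -1.032], [0.0, -0.279, 0.96, -118.128], [0.0, 0.0, 0.0, 1.0]]}
{'time': 0.15, 'tool_pos': array([ 178.30282389, -572.5039213 ,  255.50401544]), 'tcp_rot': array([-1.79920771e+02, -8.40991558e-03,  1.72923273e+01]), 'finger_gap': 85.17480348908721}
```

View pics/scene0.png

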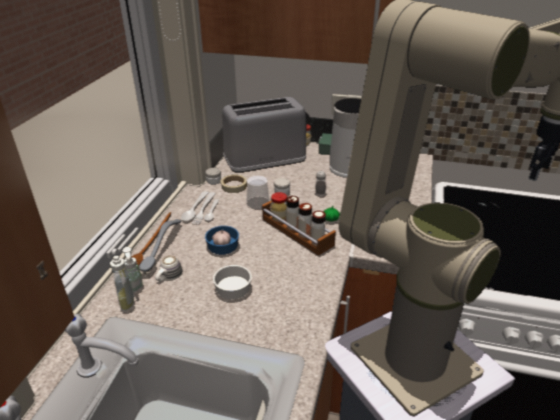

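View pics/side0.png

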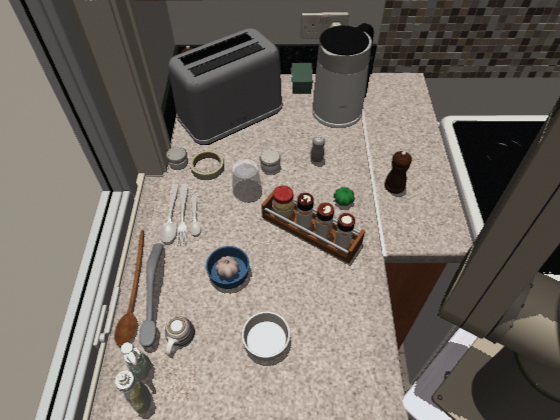

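The side view shows the bulb in the blue dish at about (228,268), the white dish empty at (266,338), the mill at (399,172), the salt shaker at (318,149), the rack jars from (284,200) to (345,228) and the green look-alike at (344,197). In the scene view the arm hides the mill and the blue dish is at (222,240).

```bash
cat > h.py <<'E'
import numpy as np, cv2
from scipy.spatial.transform import Rotation as Ro
def onplane(p,uv,z):
    R,t=np.array(p["R"]),np.array(p["t"]); c=-R.T@t
    d=R.T@np.array([(uv[0]-p["cx"])/p["fx"],(uv[1]-p["cy"])/p["fy"],1.]); return c+d*(z-c[2])/d[2]
def proj(p,X):
    q=np.array(p["R"])@X+np.array(p["t"]); return np.array([p["fx"]*q[0]/q[2]+p["cx"],p["fy"]*q[1]/q[2]+p["cy"]])
def wpose(s):
    return Ro.from_euler("xyz",s["tcp_rot"],degrees=True).as_matrix(),np.array(s["tool_pos"])
def wray(p,s,uv):
    a=np.array([uv[0]-p["cx"],uv[1]-p["cy"]]); n=np.hypot(*a)+1e-9; th=n/p["fx"]
    d=np.r_[a/n*np.sin(th),np.cos(th)]; M=np.array(p["mount"]); R,t=wpose(s)
    return R@M[:3,3]+t, R@M[:3,:3]@d
def wplane(p,s,uv,z):
    c,d=wray(p,s,uv); return c+d*(z-c[2])/d[2]
E
python3 - <<'E'
import pickle; from h import *
d=pickle.load(open("s0.pkl","rb")); p=d["side"][1]; c=p["color"]
cv2.imwrite("pics/side_z.png",cv2.resize(c[130:290,180:440],None,fx=3,fy=3,interpolation=cv2.INTER_CUBIC)[:,:,::-1])
hsv=cv2.cvtColor(c,cv2.COLOR_RGB2HSV)
def big(m,x0,y0,x1,y1):
    k=np.zeros_like(m); k[y0:y1,x0:x1]=m[y0:y1,x0:x1]
    return max(cv2.findContours(k,cv2.RETR_EXTERNAL,cv2.CHAIN_APPROX_NONE)[0],key=cv2.contourArea)
m=(hsv[...,2]<90).astype(np.uint8)*255
k=big(m,375,140,425,205); print("mill bbox",cv2.boundingRect(k),cv2.fitEllipse(k))
for n,cam,b in(("side","side",(195,235,260,300)),("scene","scene",(195,220,250,262))):
    P=d[cam][1]; h=cv2.cvtColor(P["color"],cv2.COLOR_RGB2HSV)
    mm=cv2.inRange(h,(95,110,15),(125,255,255)); k=big(mm,*b); e=cv2.fitEllipse(cv2.convexHull(k)); print(n,cv2.boundingRect(k),e,onplane(P,e[0],40),onplane(P,e[0],30))
for n,uv,z in(("jarA",(346,222),115),("jarB",(325,210),115),("jarC",(305,199),115),("must",(283,193),95),("salt",(318,140),90),("glass",(246,170),89),("millknob",(403,153),135),("millfoot",(396,187),0),("rackfar",(263,210),0),("racknear",(358,250),0)): print(n,onplane(p,uv,z).round())
print("cam",(-np.array(p["R"]).T@np.array(p["t"])).round())
E
```

```text
mill bbox (385, 151, 27, 46) ((397.7952575683594, 174.3831329345703), (20.443012237548828, 49.684165954589844), 13.106607437133789)
side (207, 247, 42, 42) ((227.77267456054688, 266.8484802246094), (41.61519241333008, 42.24662399291992), 46.17625427246094) [614.59610615 206.72391142  40.        ] [619.61460735 203.60323192  30.        ]
scene (206, 227, 32, 27) ((221.9173583984375, 239.4785614013672), (27.039846420288086, 32.17583465576172), 85.32768249511719) [599.23963623 212.45932205  40.        ] [611.69693075 207.58910535  30.        ]
jarA [473. -42. 115.]
jarB [530. -33. 115.]
jarC [586. -24. 115.]
must [648. -12.  95.]
salt [ 715. -214.   90.]
glass [774.  -2.  89.]
millknob [ 502. -296.  135.]
millfoot [ 496. -302.    0.]
rackfar [699.  13.   0.]
racknear [440. -68.   0.]
cam [137. 504. 991.]
```

View pics/side_z.png

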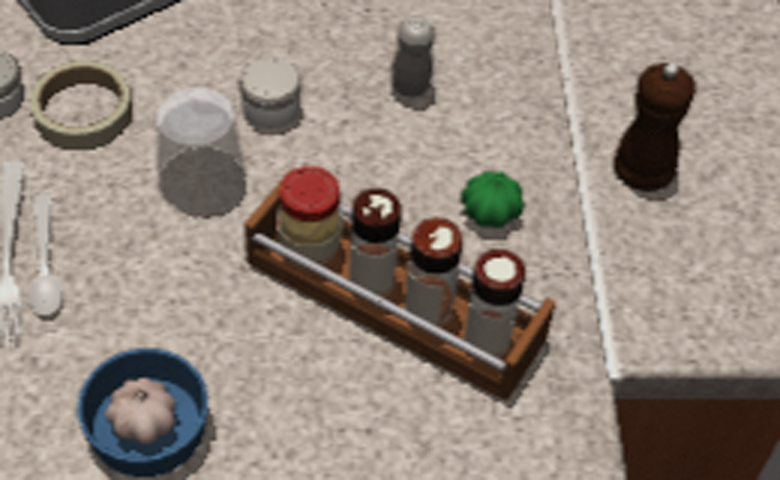

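View pics/wrist0.png

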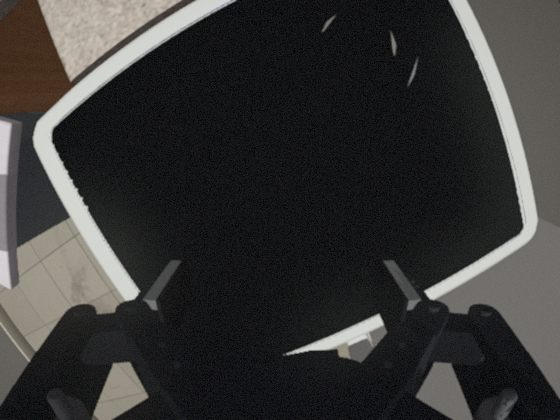

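The crop confirms it: garlic tip at about side (227,261), mill knob at (403.7,153.7), and jars clear of the carry path if I lift high. The wrist view shows only the hob for now. Next I move above the mill at the current height.

apply_moves(
  angular=[
    [0, 0, 0],
    [0, 0, 0],
    [0, 0, 0],
    [0, 0, 0],
    [0, 0, 0],
    [0, 0, 0],
    [0, 0, 0],
    [0, 0, 0],
    [0, 0, 0],
    [0, 0, 0],
    [0, 0, 0],
    [0, 0, 0],
  ],
  travel=[
    [0.8, 0.68, 0],
    [0.8, 0.68, 0],
    [0.8, 0.68, 0],
    [0.8, 0.68, 0],
    [0.8, 0.68, 0],
    [0.8, 0.68, 0],
    [0.8, 0.68, 0],
    [0.8, 0.68, 0],
    [0.8, 0.68, 0],
    [0.8, 0.68, 0],
    [0, 0, 0],
    [0, 0, 0],
  ],
  jaw=[1, 1, 1, 1, 1, 1, 1, 1, 1, 1, 1, 1],
)

```text
time: 1.65
tool_pos: [498.0, -301.0, 255.9]
tcp_rot: [-180.0, 0.0, 17.3]
ft_force: [-0.1, -0.2, 1.0]
finger_gap: 85.3
grip_force: 0.0
```

```bash
python3 - <<'E'
from bench import r
import cv2, pickle
from h import *
s=r.sense(); p=r.snapshot("wrist"); q=r.snapshot("scene"); pickle.dump((s,p,q),open("s1.pkl","wb"))
o=np.hstack([p["color"][:,:,::-1][:,80:480],q["color"][:,:,::-1][:,160:]]); cv2.imwrite("pics/w1.png",o)
print(s["tool_pos"],s["tcp_rot"],s["joint_pos"],s["time"])
R,t=wpose(s)
for z in(0,111,135):
    M=np.array(p["mount"]); X=M[:3,:3].T@(R.T@(np.array([499,-299,z])-t)-M[:3,3]); th=np.arccos(X[2]/np.linalg.norm(X)); a=X[:2]/np.hypot(*X[:2])*th*p["fx"]; print(z,a+[p["cx"],p["cy"]])
E
```

```text
[ 497.99799566 -300.96340277  255.89983921] [-1.79979601e+02  4.85391860e-02  1.73226473e+01] [-3.61788097e+01  4.73157502e+00  8.82438297e+01 -2.69213456e-02
  8.70698647e+01  3.64999385e+01] 1.65
0 [281.31772332 177.02159862]
111 [281.0954885  201.36632588]
135 [281.02266247 209.40344931]
```

View pics/w1.png

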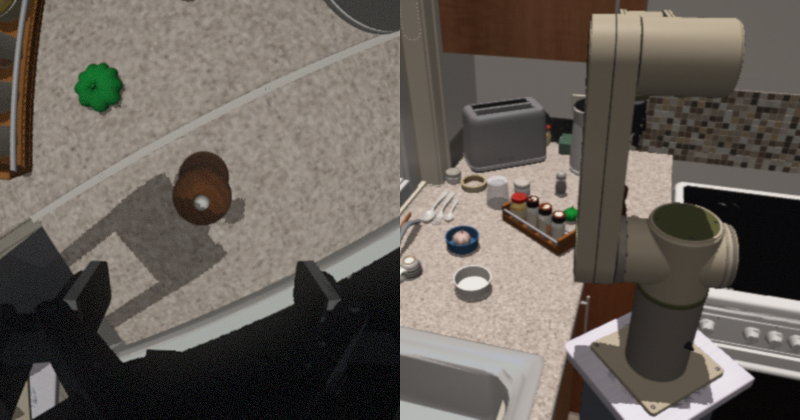

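The knob is at wrist (281,202), head disc around (282,195), and body edge above it near (284,172). The green look-alike sits at (179,88), well away from the fingers.

```bash
python3 - <<'E'
import pickle; from h import *
s,p,q=pickle.load(open("s1.pkl","rb")); c=p["color"].astype(int)
hsv=cv2.cvtColor(p["color"],cv2.COLOR_RGB2HSV)
k=cv2.inRange(hsv,(0,110,0),(18,255,130)); k[:150]=0;k[226:]=0;k[:,:245]=0;k[:,:245]=0;k[:,320:]=0
n=max(cv2.findContours(k,cv2.RETR_EXTERNAL,cv2.CHAIN_APPROX_NONE)[0],key=cv2.contourArea); print(cv2.boundingRect(n))
low=n[:,0][n[:,0,1]>198]; e=cv2.minEnclosingCircle(low.reshape(-1,1,2)); print("low arc",e)
A=np.c_[2*low,np.ones(len(low))]; sol=np.linalg.lstsq(A,(low**2).sum(1),rcond=None)[0]; print("circ",sol[:2],np.sqrt(sol[2]+sol[:2]@sol[:2]))
for z in(108,112,116): print(z,wplane(p,s,sol[:2],z).round(1))
g=cv2.inRange(hsv,(0,0,140),(180,90,255)); g[:190]=0;g[215:]=0;g[:,:270]=0;g[:,294:]=0
m=cv2.moments(g,True); kn=(m["m10"]/m["m00"],m["m01"]/m["m00"]); print("knob",kn,m["m00"],wplane(p,s,kn,130).round(1))
up=n[:,0][n[:,0,1]<170]; B=np.c_[2*up,np.ones(len(up))]; so=np.linalg.lstsq(B,(up**2).sum(1),rcond=None)[0]; print("body",so[:2],np.sqrt(so[2]+so[:2]@so[:2]),[wplane(p,s,so[:2],z).round(1) for z in(0,30,60)])
E
```

```text
(253, 152, 58, 73)
low arc ((282.0, 199.5), 28.004562377929688)
circ [282.14997832 195.47870306] 26.28148514054053
108 [ 503.4 -298.5  108. ]
112 [ 504.3 -298.3  112. ]
116 [ 505.3 -298.   116. ]
knob (281.96774193548384, 202.29032258064515) 62.0 [ 503.3 -298.4  130. ]
body [285.88553107 167.22318345] 15.482219478751027 [array([ 511.7, -300.6,    0. ]), array([ 516. , -298.8,   30. ]), array([ 520.3, -297.1,   60. ])]
```

apply_moves(
  angular=[
    [0, 0, 0],
    [0, 0, 0],
    [0, 0, 0],
    [0, 0, 0],
    [0, 0, 0],
    [0, 0, 0],
    [0, 0, 0],
    [0, 0, 0],
    [0, 0, 0],
  ],
  travel=[
    [0.13, 0.06, 0],
    [0, 0, -0.6],
    [0, 0, -0.6],
    [0, 0, -0.6],
    [0, 0, -0.6],
    [0, 0, -0.6],
    [0, 0, -0.4],
    [0, 0, -0.2],
    [0, 0, 0],
  ],
  jaw=[1, 1, 1, 1, 1, 1, 1, 1, 1],
)

```text
time: 2.88
tool_pos: [503.4, -298.5, 112.1]
tcp_rot: [-180.0, 0.0, 17.3]
ft_force: [-0.3, -0.3, 0.0]
finger_gap: 85.3
grip_force: 0.0
```

apply_moves(
  angular=[
    [0, 0, 0],
    [0, 0, 0],
    [0, 0, 0],
    [0, 0, 0],
    [0, 0, 0],
    [0, 0, 0],
    [0, 0, 0],
    [0, 0, 0],
  ],
  travel=[
    [0, 0, 0],
    [0, 0, 0],
    [0, 0, 0],
    [0, 0, 0],
    [0, 0, 0],
    [0, 0, 0],
    [0, 0, 0],
    [0, 0, 0],
  ],
  jaw=[0.8, 0.7, 0.6, 0.5, 0.4, 0.4, 0.4, 0.4],
  force=50,
)

```text
time: 3.88
tool_pos: [504.1, -298.9, 113.3]
tcp_rot: [179.9, -0.1, 17.3]
ft_force: [-0.3, -0.7, 6.8]
finger_gap: 46.1
grip_force: 51.2
```

```bash
python3 - <<'E'
from bench import r
import cv2, pickle
s=r.sense(); p=r.snapshot("side"); w=r.snapshot("wrist"); pickle.dump((s,p,w),open("s2.pkl","wb"))
a=cv2.resize(p["color"][120:270,330:470],(420,450)); cv2.imwrite("pics/g.png",__import__("numpy").hstack([a[:420],w["color"][:,90:470]])[:,:,::-1])
print({k:s[k].round(1) if hasattr(s[k],"round") else s[k] for k in("time","tool_pos","tcp_rot","finger_gap","grip_force","ft_force")})
E
```

```text
{'time': 3.875, 'tool_pos': array([ 504.1, -298.9,  113.3]), 'tcp_rot': array([ 1.799e+02, -1.000e-01,  1.730e+01]), 'finger_gap': 46.09054111601575, 'grip_force': 51.20744354054864, 'ft_force': array([-0.3, -0.7,  6.8])}
```

View pics/g.png

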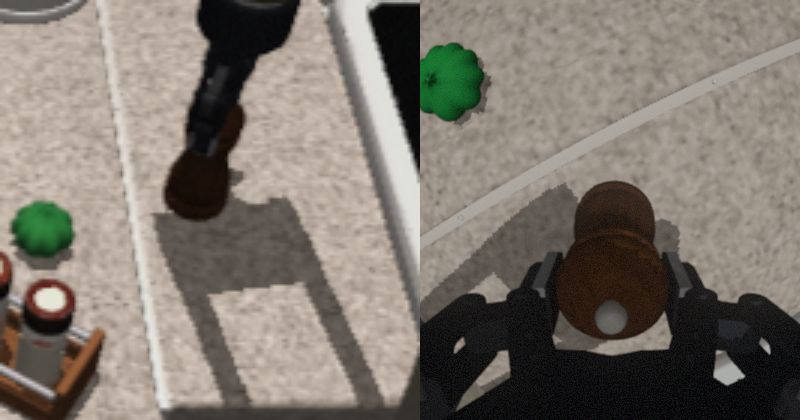

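The fingers hold the head squarely: pads are symmetric about it, knob at wrist (282,318), gap 46 mm. I'll do a small test lift.

apply_moves(
  angular=[
    [0, 0, 0],
    [0, 0, 0],
    [0, 0, 0],
    [0, 0, 0],
    [0, 0, 0],
    [0, 0, 0],
  ],
  travel=[
    [0, 0, 0.1],
    [0, 0, 0.2],
    [0, 0, 0.3],
    [0, 0, 0.3],
    [0, 0, 0.1],
    [0, 0, 0],
  ],
  jaw=[0.4, 0.4, 0.4, 0.4, 0.4, 0.4],
  force=60,
)

```text
time: 4.72
tool_pos: [503.8, -298.7, 152.9]
tcp_rot: [180.0, -0.0, 17.3]
ft_force: [-0.4, 0.9, -1.6]
finger_gap: 46.3
grip_force: 61.4
```

```bash
python3 - <<'E'
from bench import r
import cv2, pickle, numpy as np
s=r.sense(); p=r.snapshot("side"); w=r.snapshot("wrist"); s0,p0,w0=pickle.load(open("s2.pkl","rb")); pickle.dump((s,p,w),open("s3.pkl","wb"))
cv2.imwrite("pics/g2.png",np.hstack([cv2.resize(p["color"][120:260,330:470],(420,420)),w["color"][:,90:470]])[:,:,::-1])
for im in(w0,w):
    g=cv2.inRange(im["color"],(75,75,75),(255,255,255)); g[:295]=0;g[340:]=0;g[:,:262]=0;g[:,302:]=0; m=cv2.moments(g,True); print(m["m00"],m["m10"]/m["m00"],m["m01"]/m["m00"])
print(s["tool_pos"].round(1),s["tcp_rot"].round(2),s["finger_gap"],s["grip_force"],s["ft_force"].round(1),s["wrist_torque"].round(2))
E
```

```text
512.0 280.900390625 322.3828125
531.0 280.1883239171375 322.7815442561205
[ 503.8 -298.7  152.9] [ 1.7995e+02 -3.0000e-02  1.7290e+01] 46.27527148161593 61.40971046936215 [-0.4  0.9 -1.6] [ 0.03  0.03 -0.01]
```

View pics/g2.png

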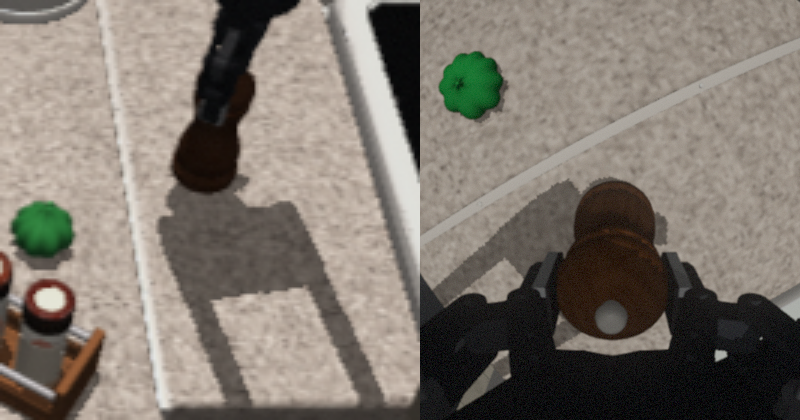

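The mill lifts cleanly, with its shadow detached and the knob still at wrist (280,323). Now up, then across above the jars to a spot short of the blue dish where the wrist camera can see it.

apply_moves(
  angular=[
    [0, 0, 0],
    [0, 0, 0],
    [0, 0, 0],
    [0, 0, 0],
    [0, 0, 0],
    [0, 0, 0],
    [0, 0, 0],
    [0, 0, 0],
    [0, 0, 0],
    [0, 0, 0],
    [0, 0, 0],
    [0, 0, 0],
    [0, 0, 0],
    [0, 0, 0],
    [0, 0, 0],
    [0, 0, 0],
    [0, 0, 0],
    [0, 0, 0],
    [0, 0, 0],
    [0, 0, 0],
  ],
  travel=[
    [0, 0, 0.6],
    [0, 0, 0.9],
    [0, 0, 0.9],
    [0, 0, 0.8],
    [0, 0.3, 0],
    [0, 0.6, 0],
    [0, 0.9, 0],
    [0, 0.9, 0],
    [0, 0.9, 0],
    [0, 0.9, 0],
    [0, 0.9, 0],
    [0, 0.9, 0],
    [0, 0.9, 0],
    [0, 0.9, 0],
    [0, 0.9, 0],
    [0, 0.9, 0],
    [0, 0.9, 0],
    [0, 0.6, 0],
    [0, 0.3, 0],
    [0, 0, 0],
  ],
  jaw=[0.4, 0.4, 0.4, 0.4, 0.4, 0.4, 0.4, 0.4, 0.4, 0.4, 0.4, 0.4, 0.4, 0.4, 0.4, 0.4, 0.4, 0.4, 0.4, 0.4],
)

```text
time: 7.32
tool_pos: [502.5, 170.2, 278.9]
tcp_rot: [-180.0, 0.1, 17.4]
ft_force: [0.1, -0.7, -1.6]
finger_gap: 46.2
grip_force: 61.7
```

apply_moves(
  angular=[
    [0, 0, 0],
    [0, 0, 0],
  ],
  travel=[
    [0, 0, 0],
    [0, 0, 0],
  ],
  jaw=[0.4, 0.4],
)

```text
time: 7.58
tool_pos: [503.6, 168.7, 280.2]
tcp_rot: [180.0, 0.0, 17.2]
ft_force: [0.1, -0.6, -2.4]
finger_gap: 46.2
grip_force: 61.8
```

```bash
python3 - <<'E'
from bench import r
import cv2, pickle
from h import *
s=r.sense(); w=r.snapshot("wrist"); p=r.snapshot("side"); q=r.snapshot("scene"); pickle.dump((s,w,p,q),open("s4.pkl","wb"))
cv2.imwrite("pics/w4.png",np.hstack([w["color"][:,80:480],p["color"][:,120:520]])[:,:,::-1])
print(s["time"],s["tool_pos"].round(1),s["tcp_rot"].round(2),s["finger_gap"],s["grip_force"])
h=cv2.cvtColor(w["color"],cv2.COLOR_RGB2HSV); m=cv2.inRange(h,(95,100,10),(125,255,255)); m[240:]=0
k=max(cv2.findContours(m,cv2.RETR_EXTERNAL,cv2.CHAIN_APPROX_NONE)[0],key=cv2.contourArea); e=cv2.fitEllipse(cv2.convexHull(k)); print(cv2.boundingRect(k),e,wplane(w,s,e[0],40),wplane(w,s,e[0],30))
E
```

```text
7.575 [503.6 168.7 280.2] [1.7999e+02 1.0000e-02 1.7220e+01] 46.15603651125747 61.75172778537558
(237, 27, 92, 89) ((282.7491455078125, 71.28878784179688), (89.00836944580078, 92.29347229003906), 87.6207046508789) [620.39917422 204.86082838  40.        ] [621.76906459 205.25346919  30.        ]
```

View pics/w4.png

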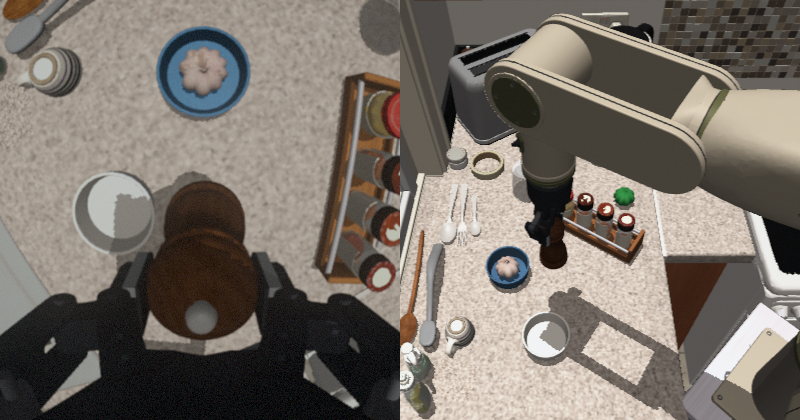

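The wrist view shows the blue dish with the bulb at (283,71) and the mill steady in the grip. In the side view nothing is shifted: jars, white dish and green look-alike are all in place. The dish centre works out at about (620,205). Next I move over it and part of the way down.

apply_moves(
  angular=[
    [0, 0, 0],
    [0, 0, 0],
    [0, 0, 0],
    [0, 0, 0],
    [0, 0, 0],
    [0, 0, 0],
    [0, 0, 0],
    [0, 0, 0],
    [0, 0, 0],
    [0, 0, 0],
    [0, 0, 0],
    [0, 0, 0],
    [0, 0, 0],
  ],
  travel=[
    [0.3, 0.09, 0],
    [0.6, 0.19, 0],
    [0.8, 0.25, 0],
    [0.7, 0.22, 0],
    [0.4, 0.13, 0],
    [0.1, 0.03, 0],
    [0, 0, -0.3],
    [0, 0, -0.5],
    [0, 0, -0.5],
    [0, 0, -0.3],
    [0, 0, 0],
    [0, 0, 0],
    [0, 0, 0],
  ],
  jaw=[0.4, 0.4, 0.4, 0.4, 0.4, 0.4, 0.4, 0.4, 0.4, 0.4, 0.4, 0.4, 0.4],
)

```text
time: 9.35
tool_pos: [620.2, 206.1, 217.5]
tcp_rot: [180.0, -0.1, 17.3]
ft_force: [-0.3, -0.1, -1.8]
finger_gap: 45.9
grip_force: 61.8
```

```bash
python3 - <<'E'
from bench import r
import cv2, pickle
from h import *
s0,w0,_,_=pickle.load(open("s4.pkl","rb"))
g=cv2.inRange(w0["color"],(75,75,75),(255,255,255)); g[:295]=0;g[340:]=0;g[:,:262]=0;g[:,302:]=0; m=cv2.moments(g,True)
print("knob rel TCP",wplane(w0,s0,(m["m10"]/m["m00"],m["m01"]/m["m00"]),s0["tool_pos"][2]-113.3+131)-s0["tool_pos"])
s=r.sense(); p=r.snapshot("side"); q=r.snapshot("scene"); pickle.dump((s,p,q),open("s5.pkl","wb")); T=s["tool_pos"]
print(s["time"],T.round(1),s["tcp_rot"].round(2),s["finger_gap"],s["grip_force"])
out=[]
for P in(p,q):
    im=P["color"][:,:,::-1].copy(); u=proj(P,np.array([T[0],T[1],50.])).astype(int)
    x0,y0=u[0]-40,u[1]-60; big=cv2.resize(im[y0:y0+110,x0:x0+80],(400,550),interpolation=cv2.INTER_CUBIC)
    def draw(rad,z,col,c=(T[0],T[1])):
        a=np.linspace(0,2*np.pi,90); pts=[(proj(P,np.array([c[0]+rad*np.cos(t),c[1]+rad*np.sin(t),z]))-[x0,y0]+.5)*5-.5 for t in a]
        cv2.polylines(big,[np.int32(pts)],True,col,1)
    draw(29,T[2]-113.3,(0,255,255)); draw(52,40,(0,255,0)); out.append(big)
cv2.imwrite("pics/c5.png",np.hstack(out))
E
```

```text
knob rel TCP [-2.13673601  0.90562008 17.7       ]
9.35 [620.2 206.1 217.5] [ 1.7999e+02 -1.1000e-01  1.7290e+01] 45.944446805246535 61.75116120499297
```

View pics/c5.png

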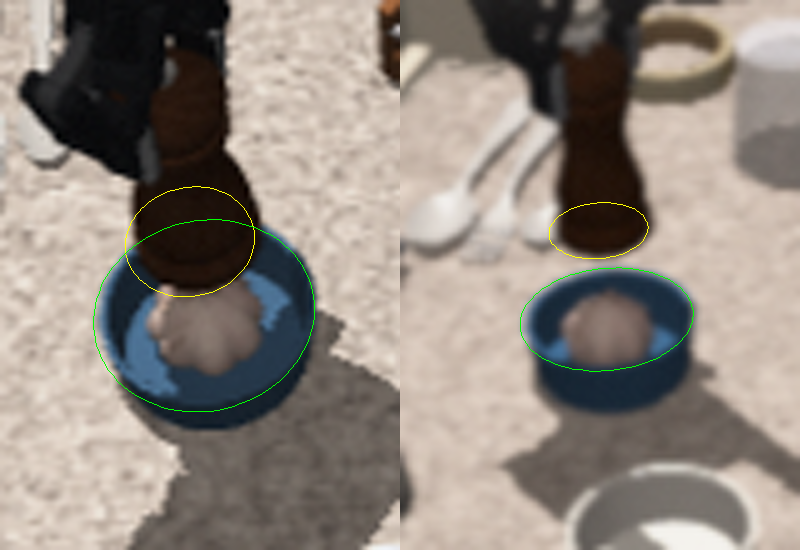

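The overlay, drawn at the TCP position, shows mill and dish rim agreeing with the drawn circles to about 1 px in both views, and the shared shift is camera calibration. I'll check the mill against the dish with edges before the final descent.

```bash
python3 - <<'E'
import pickle; from h import *
s,p,q=pickle.load(open("s5.pkl","rb")); T=s["tool_pos"]; A=[];b=[]
a=np.linspace(0,2*np.pi,360); ring=lambda rad,z,P:np.array([proj(P,np.array([T[0]+rad*np.cos(t),T[1]+rad*np.sin(t),z])) for t in a])
f=5
for n,P in(("side",p),("scene",q)):
    im=cv2.resize(P["color"],None,fx=f,fy=f,interpolation=cv2.INTER_CUBIC); h=cv2.cvtColor(im,cv2.COLOR_RGB2HSV)
    def ext(m,x0,y0,x1,y1):
        k=np.zeros_like(m); k[y0:y1,x0:x1]=m[y0:y1,x0:x1]; c=max(cv2.findContours(k,cv2.RETR_EXTERNAL,cv2.CHAIN_APPROX_NONE)[0],key=cv2.contourArea)[:,0]
        return np.array([c[:,0].min(),c[:,0].max(),c[:,1].min(),c[:,1].max()])/f-.4
    R=ring(52,40,P); M=ring(29,T[2]-113.3,P)
    x0,y0=(R.min(0)*f-25).astype(int); x1,y1=(R.max(0)*f+45).astype(int)
    e=ext(cv2.inRange(h,(95,90,0),(125,255,255)),x0,y0,x1,y1)
    er=[R[:,0].min(),R[:,0].max(),R[:,1].min(),R[:,1].max()]
    x0,y0=(M.min(0)*f-20).astype(int); x1,y1=(M.max(0)*f+20).astype(int)
    m=ext(cv2.inRange(h,(0,60,0),(20,255,75))|cv2.inRange(h,(165,60,0),(180,255,75)),x0,y0+(25 if n=="side" else 0),x1,y1)
    mr=[M[:,0].min(),M[:,0].max(),M[:,1].min(),M[:,1].max()]
    print(n,"dish obs-pred L R T B",(e-er).round(1),"mill",(m-mr).round(1))
E
```

```text
side dish obs-pred L R T B [ 1.7 -0.3  1.6  3. ] mill [ 1.7  0.8  0.4 -0.8]
scene dish obs-pred L R T B [ 2.  -1.3  1.2  7.6] mill [ 1.8  0.2 -4.6 -1. ]
```

Relative error is about 1–3 mm, and the wrist and static views disagree on its sign, so I leave x and y alone. The final descent is 24 mm, bringing the foot to about 80 mm.

apply_moves(
  angular=[
    [0, 0, 0],
    [0, 0, 0],
    [0, 0, 0],
    [0, 0, 0],
    [0, 0, 0],
    [0, 0, 0],
    [0, 0, 0],
    [0, 0, 0],
  ],
  travel=[
    [0, 0, -0.1],
    [0, 0, -0.2],
    [0, 0, -0.2],
    [0, 0, -0.1],
    [0, 0, 0],
    [0, 0, 0],
    [0, 0, 0],
    [0, 0, 0],
  ],
  jaw=[0.4, 0.4, 0.4, 0.4, 0.4, 0.4, 0.4, 0.4],
)

```text
time: 10.45
tool_pos: [619.7, 206.0, 192.6]
tcp_rot: [-180.0, -0.0, 17.3]
ft_force: [-0.0, 0.2, -2.4]
finger_gap: 46.3
grip_force: 61.7
```

```bash
python3 - <<'E'
from bench import r
import cv2
from h import *
s=r.sense(); p=r.snapshot("side"); q=r.snapshot("scene")
cv2.imwrite("pics/f.png",np.hstack([cv2.resize(p["color"][180:320,160:300],(400,400)),cv2.resize(q["color"][170:270,170:270],(400,400))])[:,:,::-1])
print(s["time"],s["tool_pos"].round(1),s["tcp_rot"].round(2),s["qd"].round(2),s["finger_gap"],s["grip_force"],s["ft_force"].round(1))
E
```

```text
10.45 [619.7 206.  192.6] [-1.800e+02 -3.000e-02  1.729e+01] [-0.02  0.13  0.06  0.06 -0.05 -0.08] 46.25302835814611 61.74703995159575 [-0.   0.2 -2.4]
```

View pics/f.png

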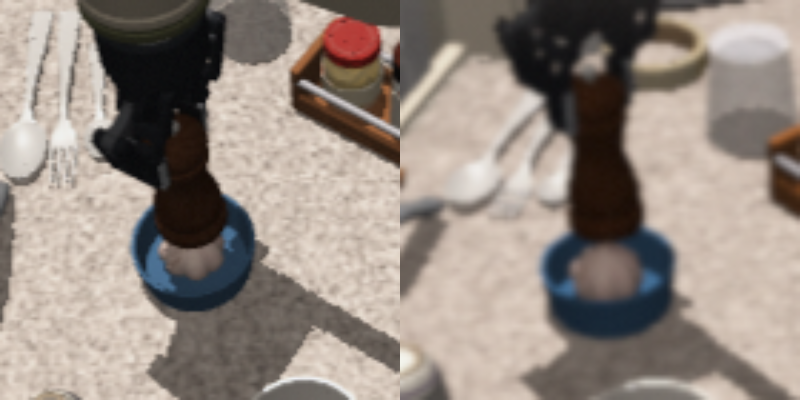

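The mill hangs upright and centred above the bulb in both views, foot at about (190,245) and (604,238), touching nothing, and the arm is still. Handing in.

```bash
python3 -c "
from bench import r
print(r.hand_in())"
```

```text
the job is handed in; nothing more can be done
None
```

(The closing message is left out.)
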